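Load the pedal drilling jig, pin it and hold it shut

TASK

Set the bare pedal enclosure down in the drilling jig between its locating dowels, fold the hinged drill plate down onto it, then take the jig pin from the wooden block and push it down through the plate's tongue and into the post below until its flange is fully home on the plate. Finish still gripping the pin by its head and pressing firmly down on it, so that the jig stays clamped shut ready for drilling: do not let go. Leave the knob caps and the desoldering pump where they lie.

Things in the scene. Friction and masses are not known exactly. Their poses are not given: they have to be found in the camera images.
- jig: Black acrylic clamshell drilling jig, fixed to the bench. Base plate 150 x 176 x 10 mm (own x by y; y from -92 to +84 mm). Origin on the bench under the nest's centre; z up, x along the hinge, +y towards the hinge, -y towards the pin post. Hinge wall at y 69 to 79 mm, 40 mm high; hinge axis at y +64, 45 mm above the bench.
- nest (a point): Centre of the nest floor on the jig's base, 10 mm above the bench; axes as the jig's. The seated enclosure has its origin here, long side along x, either way round, with 1.2 mm of play to each of six steel dowels (8 mm diameter, 15 mm tall, tapered tops; axes at x -40 and 40, y -35.2 and 35.2, and at x -61.2 and 61.2, y 0).
- plate (a joint): Angle of the hinged drill plate, rad: 0 = shut, flat on a seated enclosure, its top 49 mm above the bench and its tongue over the pin post; grows as the free end swings up and back (1.57 = upright, stop at 2.0; at the start 1.6 to 1.95). The hinge is stiff (about 0.16 N m): the plate stays where it is left and needs about 2 N at its free end to move.
- plate_hinge (a point): Point on the hinge axis at mid-width and mid-thickness of the black 8 mm plate. Axes turn with it: x as the jig's, -y to the free end, z out of its upper (outer) face. The plate is 120 mm wide and reaches 108 mm from the axis, then a 36 mm wide middle tongue reaches 154 mm. Its five steel-ringed drill bushings are not for the pin.
- plate_hole (a point): Centre of the pin hole in the plate's tongue, at its upper (outer) face: 136 mm from the hinge axis; hole 9.5 mm in diameter with a chamfered mouth. Axes as plate_hinge.
- post_hole (a point): Centre of the mouth of the 10 mm hole in the top of the black pin post (24 x 20 mm, at the jig's x 0, y -72, top 39 mm above the bench); the hole goes 29 mm down. It lies under the plate's hole when the plate is shut.
- enclosure: Bare die-cast aluminium pedal enclosure, a plain hollow box 112 x 60 x 31 mm (own x, y, z), about 0.14 kg, standing open side down on the bench. Origin at the centre of its underside, z up.
- pin: Turned steel jig pin, 61 mm long, about 80 g. Origin at the tip of its nose, z up along it: tapered nose to z 7 mm, 8 mm shank to z 32, flange of 28 mm diameter z 32 to 37, knurled round grip head of 18 mm diameter z 37 to 61. It starts upright in the middle hole of the wooden block, flange on the block's top.
- pin_flange (a point): Centre of the underside of the pin's flange, 32 mm above the pin's nose; axes as the pin's.
- block: Pine tool block 64 x 110 x 45 mm (own x, y, z), fixed to the bench, origin at the centre of its underside. The pin stands in its middle hole; the holes 36 mm to either side along y are empty.
- cap1: Cream resin knob cap, 19 mm diameter, 15 mm high; origin at the centre of its underside. To be left alone.
- cap2: Another such knob cap. To be left alone.
- cap3: Another such knob cap. To be left alone.
- pump: Red plastic desoldering pump lying on the bench, about 200 mm long and 20 mm thick, along its own x; origin under its middle. To be left alone.

How it is judged:
On the way, in this order (a step that is already met when the one before it is completed fails the run):
1. the enclosure is seated in the nest, the plate still open (horizontal distance between enclosure and nest below 0.004 m and z of enclosure in the frame of nest between -0.003 and 0.003 m and angle between enclosure's own z axis and vertical below 0.05 rad and angle between the x axis of enclosure and the x axis of jig, either way round below 0.06 rad and value of joint plate above 0.5 rad), for 0.2 s.
2. the drill plate is shut on the seated enclosure, the pin not yet in (horizontal distance between enclosure and nest below 0.004 m and z of enclosure in the frame of nest between -0.003 and 0.003 m and angle between enclosure's own z axis and vertical below 0.05 rad and angle between the x axis of enclosure and the x axis of jig, either way round below 0.06 rad and value of joint plate below 0.03 rad and distance between pin_flange and plate_hole above 0.05 m), for 0.2 s.
3. the pin is fully home through plate and post (horizontal distance between enclosure and nest below 0.004 m and z of enclosure in the frame of nest between -0.003 and 0.003 m and angle between enclosure's own z axis and vertical below 0.05 rad and angle between the x axis of enclosure and the x axis of jig, either way round below 0.06 rad and value of joint plate below 0.03 rad and horizontal distance between pin_flange and plate_hole below 0.003 m and z of pin_flange in the frame of plate_hole between -0.003 and 0.0025 m and angle between pin's own z axis and vertical below 0.08 rad and horizontal distance between pin and post_hole below 0.004 m and z of pin in the frame of post_hole below -0.015 m), for 0.2 s.
At the end, for the whole second after the job is handed in: Enclosure flat in the nest (4 mm, 0.06 rad), plate shut (under 0.03 rad), pin upright through both, its flange within 2.5 mm of the plate, fingers round its head (TCP under 73 mm from its nose), pressing its flange on the plate with over 4 N and so plate on enclosure with over 2 N, at rest (all of step 3 and z of the grasp point in the frame of pin below 0.073 m and contact force between pin and plate above 4 N and contact force between the fingers and pin above 4 N and contact force between plate and enclosure above 2 N and linear speed of each of pin, enclosure below 0.02 m/s); the arm keeps its last pose, push and grip.
It fails at once if a knob cap is moved more than 20 mm (distance of cap1 from where it was at the start of the episode above 0.02 m).
It fails at once if a knob cap is moved more than 20 mm (distance of cap2 from where it was at the start of the episode above 0.02 m).
It fails at once if a knob cap is moved more than 20 mm (distance of cap3 from where it was at the start of the episode above 0.02 m).
It fails at once if the desoldering pump is moved more than 20 mm (distance of pump from where it was at the start of the episode above 0.02 m).
It also fails if it takes over 72 s, if anything falls off the work surface, if the arm or the gripper's body presses on something with over 40 N, if the wrist force passes 120 N, or if a joint passes its speed limit or range.

ROBOT

A 6-joint arm with a two-finger parallel gripper is mounted at the origin on the work surface. World frame = base frame: x ahead of the robot, y to its left, z up, the work surface at z = 0. Lengths are in m, angles in rad, forces in N, time in s.
With the tool pointing down it reaches from about 0.35 to 0.8 m from the base axis. Payload 7.3 kg.
Tool frame: the origin (TCP) lies between the finger pads, 19 mm behind the fingertips; this is the grasp point; z points along the fingers, y is the line along which they close (so a half turn about z gives the same grasp; the last joint's range is limited). The gripper opens to 85 mm and grips with 20 to 120 N. Pads are 22 mm wide; open, the fingers measure 114 mm over their backs; the gripper's body (76 mm by 85 mm) begins 54 mm behind the grasp point. The pads swing forward as they close: fully open they stand 13 mm farther back than shut.
Start: joints at [1.009, 0.342, 1.524, -0, 1.275, -0.146], TCP at [0.212, 0.48, 0.25] pointing down, gripper open.
Joint ranges: [-2.53, 2.53], [-0.77, 2.02], [0.04, 2.7], [-1, 4.14], [0.28, 2.66], [-3.11, 3.11]. Speed limits (rad/s): [2.57, 2.57, 3.14, 3.14, 3.14, 3.14].

INTERFACE

Orientations are given as a unit quaternion [x, y, z, w].
In Python, from rig import ctrl, claw, planner, monitor, imaging, finish_job, look_for, outline_of gives the robot as it stands. Calls block until the motion is done:
- ctrl.movep(position, orientation): joint-space move of the TCP to a pose.
- ctrl.move_straight(position, rotation=None, max_speed=0.15, until_force=None): straight line of the TCP; rotation=None keeps the orientation; max_speed is the mean speed in m/s. With until_force (N) it stops when the force on the tool has changed by that much, and returns True; else False.
- ctrl.goto_joints(angles): joint-space move.
- claw.grip(opening): opening from 0.0 (shut) to 1.0 (fully open); the grip force is fixed at half the most; returns when the fingers have stopped.
- ctrl.hold(seconds).
- planner.ik(position, orientation): joint angles nearest the present ones, or None.
- monitor.sense(): the state.
- imaging.camera(name): name is "scene" or "side" or "wrist"; returns a dict with "img" (480x640x3 uint8, red, green, blue), "range_z" (480x640 float32, m along the optical axis (not along the pixel's ray), 0 where there is no reading), "fovy" (degrees; the focal length in pixels is half the picture's height over the tangent of half this angle, whatever the lens; pixels are square), "cx", "cy" (the principal point, pixels), "k1" (the pictures are not rectified: a ray, as slopes to the right and down, at radius r is drawn at 1 + k1 r^2 times it, then the intrinsics apply), "xyz" and "rotation" of the camera in the world. Camera axes: x right, y up, looking along -z (the intrinsics and any distortion apply to the point x, -y, -z); pixel columns grow to the right and rows downward; lengths in m; the calibration is good to about 2 mm. A picture is of the moment at which its call begins.
A pose or a line that the arm cannot do raises ctrl.Unreachable and nothing moves.
- finish_job(): hands the job in; it is judged then, once.
Trained networks look in a picture, given as the dict that the camera call returned (one of the last four; its "shot" number tells which), for a name from the list of things; names that differ only in an ending like _2 or _b are one class to them, and where a whole thing is asked for, a point or a joint stands for the part that bears it (a point fixed in the world has none). Each returns a list of dicts, best first, with "score" (0 to 1); they miss things now and then, are a little off and sometimes report something else, mostly with a low value. They report only what shows in the picture. A call takes as long as a camera call.
- look_for(query, picture): "extent" ([centre column, centre row, width, height] in pixels, round what is visible of it).
- outline_of(query, picture): "mask" (480x640 bool, what is visible of it) and "extent" ([centre column, centre row, width, height] in pixels, round what is visible of it).
The state is a dict: "time": time; "joints": joint angles; "qvel": joint speeds; "effort": joint torques, N m; "tool_pos": TCP position; "orientation": TCP orientation; "ft_force": force on the tool from outside, world axes, zero at the start; "ft_torque": the same for the moment, N m; "finger_gap": opening from 0.0 (shut) to 1.0 (fully open); "grasp_force": force on a finger pad.
Only numpy, scipy, OpenCV 4.12 (cv2) and the standard library are available. Lean on these libraries where they do the work, as an engineer would, in place of code of your own. Each camera call takes 0.05 s, during which the arm holds its last target. There are 200 camera calls.

## Working session

There is one attempt and no reset: what is moved stays moved. The work goes in short steps, each a Python script; the robot and the scene stay as the last script left them, time stands still between calls to the robot, and variables do not carry over. Pictures are saved under pics/ and viewed, at most 13 in all, crops included, and the job is handed in when it is done.

```bash
mkdir -p pics; ls; cat > h.py <<'E'
import numpy as np, cv2
from rig import ctrl, claw, planner, monitor, imaging, finish_job, look_for, outline_of
def K(p):
    f=240/np.tan(np.radians(p["fovy"])/2)
    return np.array([[f,0,p["cx"]],[0,f,p["cy"]],[0,0,1.]])
def pts(p,uv,d=None):
    """pixels -> world points using depth (d along optical axis)"""
    uv=np.atleast_2d(np.array(uv,float))
    if d is None:
        ij=np.round(uv).astype(int); d=p["range_z"][ij[:,1],ij[:,0]]
    n=cv2.undistortPoints(uv[:,None],K(p),np.array([p["k1"],0,0,0.]))[:,0]
    c=np.c_[n[:,0]*d,-n[:,1]*d,-np.ones(len(n))*d]
    return c@R(p).T+np.array(p["xyz"])
def R(p):
    r=np.array(p["rotation"],float)
    if r.shape==(3,3): return r
    from scipy.spatial.transform import Rotation as Ro
    return Ro.from_quat(r).as_matrix()
def proj(p,X):
    c=(np.atleast_2d(X)-np.array(p["xyz"]))@R(p)
    c=c*[1,-1,-1]
    return cv2.projectPoints(c[:,None],np.zeros(3),np.zeros(3),K(p),np.array([p["k1"],0,0,0.]))[0][:,0]
def cloud(p,mask):
    m=mask&(p["range_z"]>0)
    v,u=np.nonzero(m)
    return pts(p,np.c_[u,v])
def save(p,name): cv2.imwrite("pics/"+name,p["img"][:,:,::-1])
def quat(yaw): # tool down, tool y axis (closing) direction = world angle yaw
    from scipy.spatial.transform import Rotation as Ro
    y=np.array([np.cos(yaw),np.sin(yaw),0]);z=np.array([0,0,-1.]);x=np.cross(y,z)
    return Ro.from_matrix(np.c_[x,y,z]).as_quat()
E
cat > a.py <<'E'
from h import *
print(monitor.sense())
for n in ["scene","side","wrist"]:
    p=imaging.camera(n); save(p,n+"0.png"); print(n,p["fovy"],p["cx"],p["cy"],p["k1"],p["xyz"],p["rotation"])
    for q in ["jig","plate","enclosure","pin","block","cap1","pump"]:
        for r in outline_of(q,p)[:3]:
            c=cloud(p,r["mask"])
            print(q,round(r["score"],2),np.round(r["extent"]), np.round(np.median(c,0),3) if len(c) else None, np.round(np.percentile(c,[2,98],axis=0),3).tolist() if len(c) else None)
E
python3 a.py
```

```text
pics
rig.py
{'time': 0.0, 'joints': array([ 1.00899067e+00,  3.42748471e-01,  1.52506718e+00, -6.05507172e-06,
        1.27540930e+00, -1.46020014e-01]), 'qvel': array([-9.59861770e-05, -4.83605988e-04,  5.39995906e-04,  1.46965391e-03,
        8.35205189e-04, -1.29343702e-03]), 'effort': array([ 6.24487147e-04, -4.33673465e+01, -2.46020615e+01, -9.83833456e-05,
        7.64935976e-03, -4.71933745e-06]), 'tool_pos': array([0.21182917, 0.47993408, 0.24929508]), 'orientation': array([ 2.06397619e-01,  9.78467862e-01, -7.66569603e-04, -2.80136741e-04]), 'ft_force': array([-0.16774933,  0.32033665,  0.40369428]), 'ft_torque': array([ 0.0461779 , -0.00673605,  0.06796958]), 'grasp_force': 0.0, 'finger_gap': 1.000473126631871}
scene 57.48066745713263 327.66161285344776 242.58456803870195 -0.049521274072042834 [ 1.20723895 -0.006175    0.47406208] [0.31310849 0.35890921 0.6532144  0.588607  ]
jig 0.71 [462. 222. 133. 127.] [0.534 0.168 0.011] [[0.429, 0.044, 0.001], [0.593, 0.229, 0.183]]
jig 0.33 [180. 303.   9.  15.] [ 0.699 -0.313  0.009] [[0.688, -0.323, 0.001], [0.704, -0.306, 0.016]]

[... 1575 characters left out ...]
 [0.687, -0.113, 0.048]]
cap1 0.75 [449. 354.  13.  13.] [ 0.639 -0.312  0.011] [[0.634, -0.318, 0.002], [0.649, -0.303, 0.018]]
cap1 0.62 [476. 338.  18.  14.] [ 0.689 -0.316  0.01 ] [[0.684, -0.322, 0.001], [0.707, -0.299, 0.018]]
cap1 0.59 [435. 375.  18.  21.] [ 0.599 -0.33   0.012] [[0.594, -0.335, 0.004], [0.607, -0.321, 0.019]]
pump 0.94 [325. 191.  76.  33.] [0.774 0.161 0.015] [[0.689, 0.155, 0.003], [0.876, 0.176, 0.023]]
wrist 68.33465244361666 315.0274538117296 236.76312235070372 -0.07144361396266725 [0.14839693 0.50703882 0.37411977] [-0.11313278 -0.07351403  0.54114359  0.83003631]
jig 0.89 [123. 469.  38.  20.] [0.442 0.076 0.01 ] [[0.435, 0.048, 0.004], [0.456, 0.115, 0.013]]
```

View pics/scene0.png

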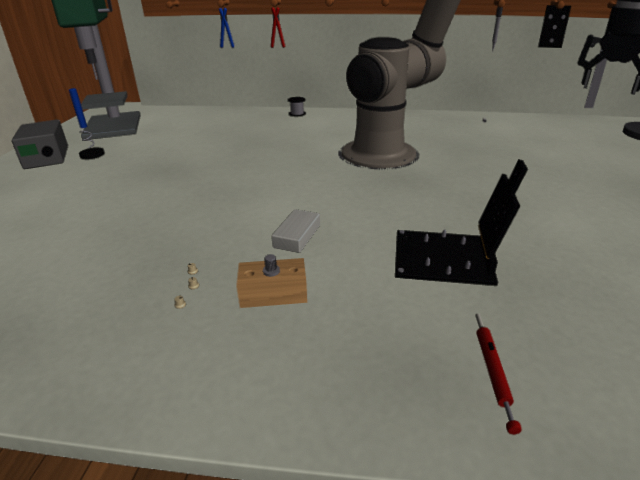

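View pics/side0.png

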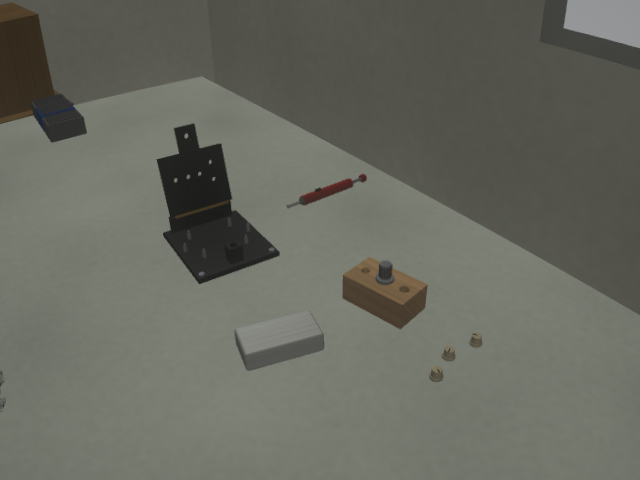

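```bash
cat > b.py <<'E'
from h import *
from scipy.spatial.transform import Rotation as Ro
s=monitor.sense(); T=Ro.from_quat(s["orientation"]).as_matrix()
p=imaging.camera("wrist"); print("cam in tool",T.T@(p["xyz"]-s["tool_pos"]), "look",T.T@(-R(p)[:,2]))
off=T.T@(p["xyz"]-s["tool_pos"]); look=T.T@(-R(p)[:,2])
def view(target,h,yaw,name,qs):
    q=quat(yaw); Tm=Ro.from_quat(q).as_matrix()
    o=Tm@off; l=Tm@look; z=h+o[2]; 
    pos=np.array([target[0],target[1],0])-[o[0],o[1],0]-l*[1,1,0]*(z-0.03)/-l[2]; pos[2]=h
    print(pos); ctrl.movep(pos,q); ctrl.hold(.2)
    p=imaging.camera("wrist"); save(p,name+".png")
    np.savez(name,**{k:v for k,v in p.items()})
    for qn in qs:
        for r in outline_of(qn,p)[:2]:
            c=cloud(p,r["mask"])
            print(qn,round(r["score"],2),np.round(r["extent"]),np.round(np.median(c,0),4),np.round(np.percentile(c,[2,98],axis=0),4).tolist())
            np.save(f"{name}_{qn}",r["mask"]) if r is not None and not __import__("os").path.exists(f"{name}_{qn}.npy") else 0
for yaw in (np.pi/2,-np.pi/2):
    try:
        view((0.515,0.14),0.27,yaw,"wjig",["jig","plate"])
        view((0.465,-0.16),0.22,yaw,"wenc",["enclosure"])
        view((0.645,-0.17),0.22,yaw,"wpin",["pin","block"])
        break
    except ctrl.Unreachable as e: print(e)
print(monitor.sense()["time"],monitor.sense()["joints"])
p=np.vstack([np.hstack([cv2.imread("pics/wjig.png"),cv2.imread("pics/wenc.png")])])
cv2.imwrite("pics/m1.png",cv2.resize(p,(800,300)))
E
python3 b.py
```

```text
cam in tool [ 0.06901571 -0.00122295 -0.12408536] look [-2.67361241e-01 -3.97191399e-04  9.63596289e-01]
[0.4829959  0.14137302 0.27      ]
jig 0.76 [344. 256. 237. 191.] [0.5065 0.1626 0.0107] [[0.4422, 0.0451, 0.0083], [0.5827, 0.2256, 0.1772]]
plate 0.71 [413. 270. 110. 174.] [0.5078 0.2098 0.1238] [[0.4583, 0.1909, 0.0471], [0.5751, 0.2313, 0.1944]]
[ 0.44686899 -0.15864759  0.22      ]
enclosure 0.67 [316. 232.  90. 130.] [ 0.4595 -0.1575  0.0309] [[0.4088, -0.1916, 0.0205], [0.5166, -0.124, 0.0324]]
[ 0.62686899 -0.16864759  0.22      ]
pin 0.93 [317. 246.  30.  33.] [ 0.6406 -0.1673  0.0667] [[0.6323, -0.18, 0.0487], [0.6514, -0.155, 0.0751]]
block 0.97 [314. 239. 135.  99.] [ 0.6384 -0.1679  0.0449] [[0.6047, -0.2224, 0.0016], [0.6801, -0.1151, 0.0465]]
5.775 [-3.81374680e-01  5.93941495e-01  1.19325257e+00 -4.59131840e-05
  1.35372279e+00 -1.95166229e+00]
```

```bash
cat > c.py <<'E'
from h import *
L=lambda n:{k:(v[()] if v.ndim==0 else v) for k,v in np.load(n+".npz").items()}
def rect(c,name):
    r=cv2.minAreaRect((c[:,:2]*1000).astype(np.float32)); print(name,len(c),"c",np.round(r[0],1),"size",np.round(r[1],1),"ang",round(r[2],2),"z",np.round(np.median(c[:,2]),4))
e=L("wenc"); c=cloud(e,np.load("wenc_enclosure.npy")); rect(c[c[:,2]>.028],"enc")
p=L("wpin"); c=cloud(p,np.load("wpin_pin.npy")); rect(c[c[:,2]>.068],"pintop"); rect(c[(c[:,2]<.055)&(c[:,2]>.047)],"flange")
c=cloud(p,np.load("wpin_block.npy")); rect(c[c[:,2]>.040],"block")
j=L("wjig"); u,v=np.meshgrid(np.arange(640),np.arange(480)); c=cloud(j,np.ones((480,640),bool))
m=(c[:,0]>.42)&(c[:,0]<.61)&(c[:,1]>.02)&(c[:,1]<.26); c=c[m]
b=c[(c[:,2]>.0075)&(c[:,2]<.0135)]; rect(b,"base")
t=c[(c[:,2]>.036)&(c[:,2]<.042)]; print(np.round(np.percentile(t,[5,50,95],axis=0),3)); rect(t[t[:,1]<.12],"post")
w=c[(c[:,2]>.036)&(c[:,2]<.044)&(c[:,1]>.16)]; print("wall",len(w))
pl=c[c[:,2]>.06]; rect(pl,"plate xy"); print("platez",np.percentile(pl[:,2],[1,99]))
# plate plane
ce=pl.mean(0);U,S,V=np.linalg.svd(pl-ce,full_matrices=False); print("plane n",V[2],"c",ce,S/np.sqrt(len(pl)))
E
python3 c.py; python3 - <<'E'
import cv2
a=cv2.imread("pics/wjig.png")[130:370,210:530]; cv2.imwrite("pics/wjigc.png",cv2.resize(a*2,(800,600),interpolation=cv2.INTER_CUBIC))
E
```

```text
enc 7263 c [ 464.4 -157.7] size [ 59.5 111.2] ang 76.56 z 0.0309
pintop 389 c [ 644.1 -167.7] size [17.1 17.7] ang 43.32 z 0.0738
flange 313 c [ 642.  -167.2] size [27.2 21.5] ang 81.26 z 0.0501
block 7596 c [ 645.  -168.1] size [ 65.  109.6] ang 12.82 z 0.045
base 17083 c [513.6 126.8] size [175.7 150.4] ang 87.6 z 0.01
[[0.46  0.05  0.037]
 [0.509 0.06  0.039]
 [0.522 0.204 0.04 ]]
post 391 c [510.6  59.4] size [20.6 24.3] ang 87.21 z 0.039
wall 25
plate xy 78825 c [520.2 152.4] size [123.2 167.4] ang 2.52 z 0.3304
platez [0.07513389 0.3542483 ]
plane n [0.97986689 0.004364   0.19960418] c [0.475979   0.15005181 0.30538471] [0.07437656 0.0401493  0.0128718 ]
```

View pics/m1.png

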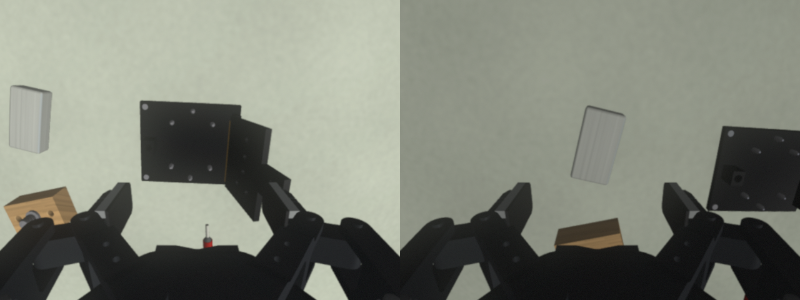

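View pics/wjigc.png

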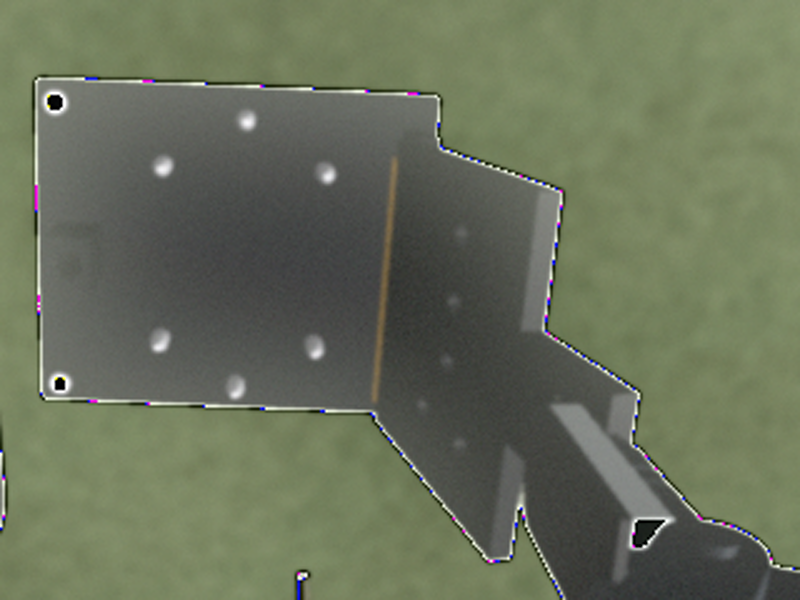

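Jig is seen whole (base corners, six bright dowels, plate leaning back at right), enclosure and block are clear. I'll repeat the views with the hand half-turned to cancel the hand-eye error.

```bash
sed -i 's/^for yaw in .*/for yaw in (-np.pi\/2,):/; s/view((0.515,0.14),0.27,yaw,"wjig",\["jig","plate"\])/view((0.515,0.12),0.27,yaw,"xjig",[])/; s/"wenc"/"xenc"/; s/"wpin"/"xpin"/' b.py; sed -i '/^p=np.vstack/,$d' b.py
# pin first, then jig, enclosure last
python3 - <<'E'
s=open('b.py').read().split('\n')
i=[k for k,l in enumerate(s) if l.strip().startswith('view(')]
a=[s[k] for k in i]; 
for k,l in zip(i,[a[2],a[0],a[1]]): s[k]=l
open('b.py','w').write('\n'.join(s))
E
python3 b.py; sed 's/"w\(enc\|pin\|jig\)/"x\1/g' c.py > d.py; sed -i '/^pl=/,$d' d.py; python3 d.py
cat > e.py <<'E'
from h import *
# dowel tops fit: points z .020-.026 inside the jig, both views
L=lambda n:{k:(v[()] if v.ndim==0 else v) for k,v in np.load(n+".npz").items()}
M=np.array([[-40,-35.2],[40,-35.2],[-40,35.2],[40,35.2],[-61.2,0],[61.2,0]])
for n in ("wjig","xjig"):
    c=cloud(L(n),np.ones((480,640),bool)); c=c[(c[:,2]>.019)&(c[:,2]<.027)]
    o=np.array([513.7,131.]); a=np.radians(-2.5)
    for _ in range(5):
        Rm=np.array([[np.cos(a),-np.sin(a)],[np.sin(a),np.cos(a)]]); W=M@Rm.T+o
        P=[];Q=[]
        for k in range(6):
            d=c[np.linalg.norm(c[:,:2]*1000-W[k],axis=1)<6]
            if len(d)>3: P.append(M[k]);Q.append((d[:,:2]*1000).mean(0))
        P=np.array(P);Q=np.array(Q);pc=P.mean(0);qc=Q.mean(0)
        H=(P-pc).T@(Q-qc);a=np.arctan2(H[0,1]-H[1,0],H[0,0]+H[1,1])
        Rm=np.array([[np.cos(a),-np.sin(a)],[np.sin(a),np.cos(a)]]); o=qc-Rm@pc
    print(n,len(P),"origin",o.round(2),"deg",np.degrees(a).round(2),"res",np.round(np.linalg.norm(Q-(P@Rm.T+o),axis=1),1))
E
python3 e.py
```

```text
cam in tool [ 0.06940549 -0.00063393 -0.12407989] look [-2.67228940e-01 -1.18273899e-04  9.63633063e-01]
[ 0.66269326 -0.17067248  0.22      ]
pin 0.69 [312. 240.  31.  35.] [ 0.6495 -0.1689  0.0678] [[0.6378, -0.1809, 0.0457], [0.6584, -0.1567, 0.0753]]
block 0.66 [308. 232. 136.  99.] [ 0.6507 -0.1679  0.045 ] [[0.6101, -0.2205, 0.0091], [0.6851, -0.1145, 0.0466]]
[0.54655896 0.11932138 0.27      ]
[ 0.48269326 -0.16067248  0.22      ]
enclosure 0.87 [315. 229.  86. 133.] [ 0.4704 -0.1594  0.0311] [[0.4141, -0.1922, 0.0284], [0.5203, -0.1259, 0.0326]]
enclosure 0.29 [ 60. 178. 119. 155.] [0.5149 0.0918 0.0102] [[0.4416, 0.0382, 0.0056], [0.5841, 0.1591, 0.0387]]
11.725 [-4.70484674e-01  3.39290197e-01  1.61557521e+00  4.84638919e-05
  1.18650262e+00  1.09886762e+00]
enc 7297 c [ 466.  -158.6] size [ 59.3 111.2] ang 76.69 z 0.0311
pintop 424 c [ 645.6 -168.6] size [18.8 18.1] ang 85.68 z 0.0739
flange 317 c [ 647.8 -168.9] size [26.1 22.7] ang 88.44 z 0.0502
block 7720 c [ 645.3 -168.1] size [ 64.6 109.9] ang 12.84 z 0.0452
base 17344 c [513.9 126.8] size [175.3 149.7] ang 87.42 z 0.0102
[[0.501 0.05  0.037]
 [0.513 0.06  0.039]
 [0.575 0.199 0.041]]
post 384 c [511.4  59.5] size [20.2 24.6] ang 87.3 z 0.0391
wall 23
wjig 6 origin [513.01 131.54] deg -2.34 res [0.5 0.5 0.9 0.3 0.6 0.7]
xjig 6 origin [515.31 130.4 ] deg -2.47 res [0.5 0.8 0.6 0.5 0.4 0.4]
```

```bash
cat > f.py <<'E'
from h import *
q=quat(np.radians(-103.4)); e=np.array([.4652,-.1581])
claw.grip(1.0)
ctrl.movep([*e,.10],q); ctrl.move_straight([*e,.026],max_speed=.1)
claw.grip(0.4); s=monitor.sense(); print(s["finger_gap"],s["grasp_force"],s["tool_pos"],s["time"])
ctrl.move_straight([*e,.13]); s=monitor.sense(); print(s["finger_gap"],s["grasp_force"],s["ft_force"])
p=imaging.camera("side"); save(p,"lift.png")
ctrl.movep([.514,.131,.13],quat(np.radians(-92.45))); ctrl.hold(.3)
print(monitor.sense()["time"],monitor.sense()["tool_pos"])
for n in ("scene","side"):
    p=imaging.camera(n); save(p,n+"1.png")
    for r in outline_of("enclosure",p)[:1]:
        c=cloud(p,r["mask"]); print(n,r["score"],np.percentile(c,[1,50,99],axis=0).round(4).tolist())
a=cv2.imread("pics/scene1.png")[100:300,330:600];b=cv2.imread("pics/side1.png")[70:270,110:380]
cv2.imwrite("pics/m2.png",cv2.resize(np.hstack([a,b]),(800,300),interpolation=cv2.INTER_CUBIC))
E
python3 f.py
```

```text
0.6877102587317562 64.89448428153992 [ 0.46559809 -0.15829687  0.0269755 ] 13.7583
0.6869981144328526 64.38281536102295 [ 0.77148968 -0.09484244 -0.37702189]
16.075 [0.5141855  0.13009239 0.13004227]
scene 0.65 [[0.3907, 0.0983, 0.0004], [0.5524, 0.128, 0.1337], [0.5741, 0.1574, 0.1358]]
side 0.87 [[0.4574, 0.0968, 0.0534], [0.4967, 0.1052, 0.1303], [0.5697, 0.2095, 0.1375]]
```

View pics/m2.png

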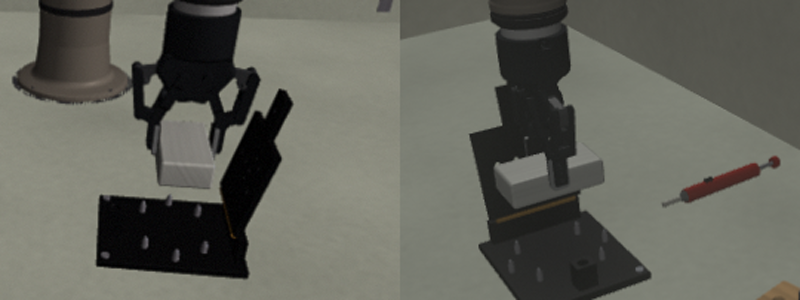

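Enclosure hangs level in the fingers above the nest (left crop around (185,155), right crop (550,175)). Lowering it.

```bash
cat > g.py <<'E'
from h import *
t=np.array([.514,.131]);
ctrl.move_straight([*t,.065],max_speed=.08); ctrl.hold(.2); s=monitor.sense(); print(s["tool_pos"])
err=t-s["tool_pos"][:2]
t2=t+err
hit=ctrl.move_straight([*t2,.0365],max_speed=.03,until_force=12); ctrl.hold(.2)
s=monitor.sense(); print(hit,s["tool_pos"],s["ft_force"],s["finger_gap"],s["time"])
p=imaging.camera("side"); save(p,"side2.png"); q=imaging.camera("scene"); save(q,"scene2.png")
a=cv2.imread("pics/scene2.png")[140:300,370:570];b=cv2.imread("pics/side2.png")[130:290,130:330]
cv2.imwrite("pics/m3.png",cv2.resize(np.hstack([a,b]),(800,320),interpolation=cv2.INTER_CUBIC))
E
python3 g.py
```

```text
[0.51426738 0.13104823 0.06549185]
True [0.51349956 0.13091856 0.03696948] [-1.21701528 -0.51587979  4.79419703] 0.6834595633754214 18.5417
```

View pics/m3.png

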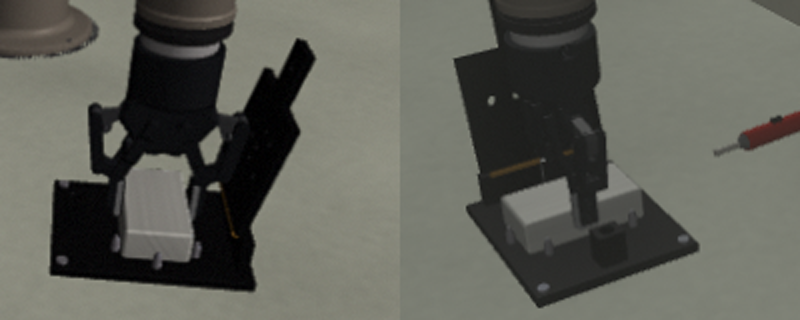

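Enclosure sits between the dowels at floor height. Release, rise, verify.

```bash
cat > g2.py <<'E'
from h import *
claw.grip(.85); ctrl.hold(.2)
s=monitor.sense(); x,y,_=s["tool_pos"]; ctrl.move_straight([x,y,.10],max_speed=.1); ctrl.move_straight([.545,.118,.27],max_speed=.25); ctrl.hold(.2)
p=imaging.camera("wrist"); save(p,"v.png")
c=cloud(p,np.ones((480,640),bool)); m=(c[:,2]>.036)&(c[:,2]<.046)&(abs(c[:,0]-.514)<.075)&(abs(c[:,1]-.131)<.05); c=c[m]
r=cv2.minAreaRect((c[:,:2]*1000).astype(np.float32)); print(r,np.percentile(c[:,2],[5,50,95]))
for x0,x1 in ((.46,.49),(.49,.52),(.52,.55),(.55,.565)): print(np.median(c[(c[:,0]>x0)&(c[:,0]<x1),2]).round(4),end=" ")
q=imaging.camera("side"); o=outline_of("plate",q)[0]; c=cloud(q,o["mask"]); a=np.radians(-2.45)
yj=(c[:,:2]-[.514,.131])@[-np.sin(a),np.cos(a)]; z=c[:,2]; k=(z>.06)&(z<.185)
f=np.polyfit(z[k],yj[k],1); print("\nplate inner face: y=",f,"theta",np.pi/2+np.arctan(f[0]),"top z",z.max(), monitor.sense()["time"])
E
python3 g2.py
```

```text
((513.6863403320312, 129.5859375), (60.09600067138672, 111.50910949707031), 87.6779556274414) [0.03939033 0.04107742 0.0423359 ]
0.0412 0.0411 0.0411 0.0411 
plate inner face: y= [0.23912811 0.05018981] theta 1.8055167415867803 top z 0.19857922857105148 21.1167
```

Seated flat (top 41 mm, centre within 1.5 mm). Now fold the plate.

```bash
cat > k.py <<'E'
from h import *
a=np.radians(-2.45); ex=np.array([np.cos(a),np.sin(a)]); ey=np.array([-np.sin(a),np.cos(a)]); o=np.array([.514,.131])
q=quat(a)
P=lambda y,zt:[*(o+ey*(y+.011)),zt+.019]
s=lambda m:print(m,monitor.sense()["tool_pos"].round(4),monitor.sense()["ft_force"].round(1),round(monitor.sense()["time"],1))
claw.grip(0)
ctrl.movep(P(.125,.26),q); ctrl.move_straight(P(.125,.165),max_speed=.15); s("behind")
ctrl.move_straight(P(.069,.165),max_speed=.06); s("upright")
for th in np.radians(np.arange(84,3,-8)):
    r=.118; ctrl.move_straight(P(.064-r*np.cos(th)+.004*np.sin(th),.045+r*np.sin(th)+.004*np.cos(th)),max_speed=.1)
s("arc")
h=ctrl.move_straight(P(.064-.118,.045),max_speed=.03,until_force=15); s(h)
p=imaging.camera("side"); save(p,"side3.png"); c=imaging.camera("scene"); save(c,"scene3.png")
m=np.hstack([cv2.imread("pics/scene3.png")[140:300,370:570],cv2.imread("pics/side3.png")[130:290,130:330]])
cv2.imwrite("pics/m4.png",cv2.resize(m,(800,320),interpolation=cv2.INTER_CUBIC))
E
python3 k.py
```

```text
behind [0.5204 0.2669 0.1849] [ 0.6 -0.   0.3] 23.8
upright [0.5173 0.211  0.1838] [-0.1  0.5  0.8] 24.9
arc [0.512  0.0887 0.0762] [0.5 0.5 0.1] 28.3
True [0.5128 0.0882 0.0677] [-1.8 -0.   8.6] 28.7
```

View pics/m4.png

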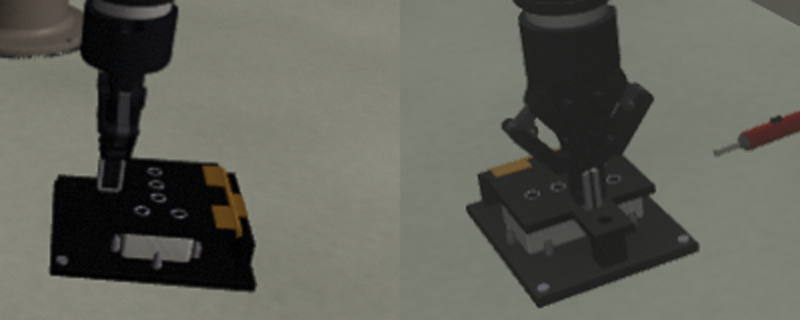

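Plate lies shut on the enclosure, tip at plate height. Locate the tongue's hole from two half-turned views.

```bash
cat > l.py <<'E'
from h import *
from scipy.spatial.transform import Rotation as Ro
off=np.array([.0692,-.0009,-.1241]); look=np.array([-.2673,-.0002,.9636])
a=np.radians(-2.45); ex=np.array([np.cos(a),np.sin(a)]); ey=np.array([-np.sin(a),np.cos(a)]); o=np.array([.514,.131]); ph=o-ey*.072
s=monitor.sense(); ctrl.move_straight([*s["tool_pos"][:2],.13],max_speed=.2)
for n,yaw in (("h1",a-np.pi/2),("h2",a+np.pi/2)):
    q=quat(yaw); T=Ro.from_quat(q).as_matrix(); oo=T@off; l=T@look; h=.13
    pos=np.array([*ph,0])-[oo[0],oo[1],0]-l*[1,1,0]*(h+oo[2]-.049)/-l[2]; pos[2]=h
    ctrl.movep(pos,q); ctrl.hold(.3); p=imaging.camera("wrist"); save(p,n+".png"); np.savez(n,**p)
    c=cloud(p,p["range_z"]>0)
    rel=(c[:,:2]-o); J=np.c_[rel@ex,rel@ey,c[:,2]]*1000
    t=J[(abs(J[:,0])<45)&(J[:,1]<-49)&(J[:,1]>-100)&(J[:,2]>46)&(J[:,2]<53)]
    r=cv2.minAreaRect(t[:,:2].astype(np.float32)); print(n,"tongue",r,np.median(t[:,2]), "x",np.percentile(t[:,0],[1,99]),"yend",t[:,1].min())
    d=J[(abs(J[:,0])<12)&(abs(J[:,1]+72)<12)&(J[:,2]<44)]
    print("hole",len(d),d.mean(0) if len(d) else None)
    for r in outline_of("plate_hole",p)[:2]+outline_of("plate",p)[:1]: print(r["score"],np.round(r["extent"]))
    print("exp hole px",proj(p,[*ph,.049]),monitor.sense()["time"],monitor.sense()["tool_pos"])
m=np.hstack([cv2.imread(f"pics/{n}.png")[80:380,160:480] for n in("h1","h2")]); m=np.clip(m.astype(float)*2.2,0,255).astype(np.uint8)
cv2.imwrite("pics/m5.png",cv2.resize(m,(800,375)))
E
python3 l.py
```

```text
h1 tongue ((0.23338699340820312, -69.68563079833984), (41.35344696044922, 36.6491584777832), 89.95333862304688) 49.12359255489453 x [-17.31791846  18.31822938] yend -90.36687862705318
hole 171 [ -4.16203803 -72.2730181   29.37656212]
0.64 [211. 226. 272. 197.]
0.73 [211. 225. 273. 196.]
exp hole px [[312.24006978 231.56478011]] 31.0333 [0.49860848 0.05866101 0.13003153]
h2 tongue ((0.1679821014404297, -69.36592102050781), (40.741065979003906, 36.79261779785156), 89.93389892578125) 49.05208876964495 x [-18.00550043  17.75978928] yend -89.75590463560061
hole 157 [  4.21610893 -71.74447673  29.60721298]
0.57 [419. 231. 270. 190.]
0.8 [417. 232. 272. 196.]
exp hole px [[314.67886491 237.11339122]] 34.1333 [0.52326627 0.05948105 0.13001978]
```

View pics/m5.png

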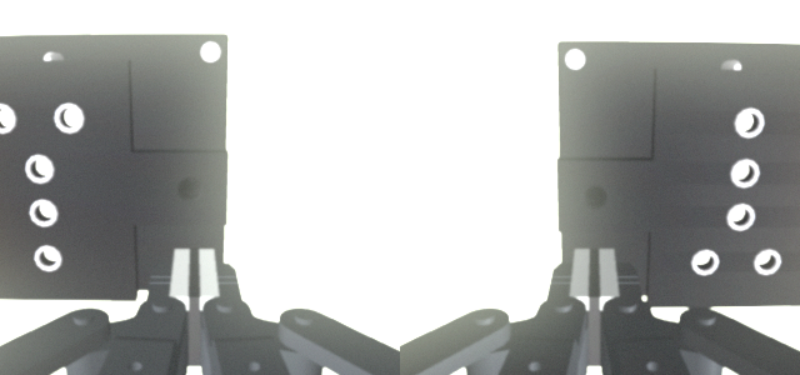

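```bash
cat > n.py <<'E'
from h import *
a=np.radians(-2.45); ex=np.array([np.cos(a),np.sin(a)]); ey=np.array([-np.sin(a),np.cos(a)]); o=np.array([.514,.131])
for n in("h1","h2"):
    p={k:(v[()] if v.ndim==0 else v) for k,v in np.load(n+".npz").items()}
    u0,v0=np.round(proj(p,[*(o-ey*.072),.049])[0]).astype(int); w=16
    g=cv2.GaussianBlur(p["img"].astype(np.float32).mean(2),(0,0),1)[v0-w:v0+w+1,u0-w:u0+w+1]
    yy,xx=np.mgrid[-w:w+1,-w:w+1]; ring=(np.hypot(xx,yy)>13)
    A=np.c_[xx[ring],yy[ring],np.ones(ring.sum())]; cf=np.linalg.lstsq(A,g[ring],rcond=None)[0]
    d=(cf[0]*xx+cf[1]*yy+cf[2])-g; m=(d>.45*d.max()).astype(np.uint8)
    k,lab,st,ce=cv2.connectedComponentsWithStats(m); i=1+np.argmax(st[1:,4]); uv=ce[i]-w+[u0,v0]
    n_=cv2.undistortPoints(np.array([[uv]]),K(p),np.array([p["k1"],0,0,0.]))[0,0]
    ray=R(p)@[n_[0],-n_[1],-1]; X=p["xyz"]+ray*(.049-p["xyz"][2])/ray[2]
    print(n,uv,"area",st[i,4],st[i,2:4],"d",d.max(),X, "rel",(X[:2]-o)@ex*1000,(X[:2]-o)@ey*1000)
E
python3 n.py
```

```text
h1 [309.10382514 230.30601093] area 183 [15 17] d 7.804544191910281 [0.5117802  0.06090868 0.049     ] rel 0.7784645812457266 -70.1221453803598
h2 [316.51785714 236.99553571] area 224 [16 17] d 7.567942473238908 [0.51089545 0.06017509 0.049     ] rel -0.0741265790332169 -70.89288352527434
```

```bash
cat > n2.py <<'E'
from h import *
out=[]
for n in("h1","h2"):
    p={k:(v[()] if v.ndim==0 else v) for k,v in np.load(n+".npz").items()}
    X=pts(p,np.argwhere(np.ones((480,640)))[:,::-1]).reshape(480,640,3)
    m=((X[...,2]<.044)&(p["range_z"]>0)).astype(np.uint8); roi=np.zeros_like(m); roi[215:255,295:332]=1; m*=roi
    v,u=np.nonzero(m); print(n,"depth hole px",u.mean(),v.mean(),np.ptp(u)+1,np.ptp(v)+1)
    # colour edge of tongue end at row of hole
    row=p["img"][int(v.mean())-3:int(v.mean())+4].astype(float).mean((0,2)); g=np.diff(row); e=np.argmax(abs(g[250:380]))+250
    rz=p["range_z"][int(v.mean())]; e2=np.argmax(abs(np.diff(rz[250:380])))+250
    print("colour end col",e,g[e],"depth end col",e2)
    s=p["img"][200:270,270:350].astype(np.float32); s=np.clip((s-s.min())*5,0,255).astype(np.uint8)
    s=cv2.resize(s,(400,350),interpolation=cv2.INTER_CUBIC)[:,:,::-1].copy()
    cs,_=cv2.findContours(cv2.resize(m[200:270,270:350],(400,350),interpolation=cv2.INTER_NEAREST),cv2.RETR_EXTERNAL,cv2.CHAIN_APPROX_NONE)
    cv2.drawContours(s,cs,-1,(0,0,255),1); out.append(s)
cv2.imwrite("pics/m6.png",np.hstack(out))
E
python3 n2.py
```

```text
h1 depth hole px 312.8830409356725 230.2280701754386 23 20
colour end col 341 55.33333333333334 depth end col 333
h2 depth hole px 315.09554140127386 235.4968152866242 15 14
colour end col 285 -59.38095238095238 depth end col 285
```

View pics/m6.png

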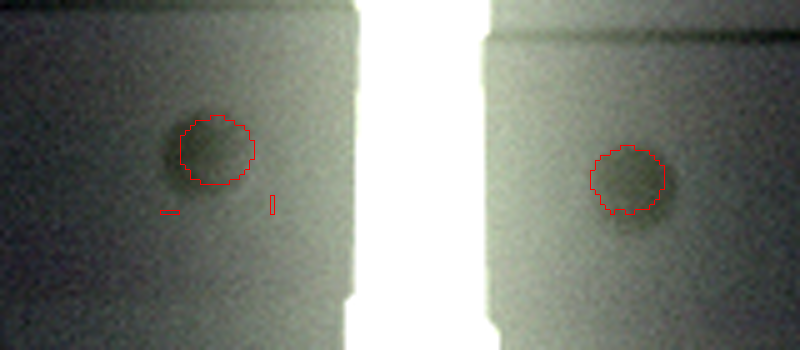

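The red depth outline (true bore) sits at (313,230) and (315,235), with the dark part including the chamfer; it agrees with the predicted hole to ~0.3 mm. Fetch the pin.

```bash
cat > r.py <<'E'
from h import *
q=quat(np.radians(87.55)); e=np.array([.6449,-.1682])
def s(m):
    t=monitor.sense(); print(m,t["tool_pos"].round(4),t["ft_force"].round(1),round(t["finger_gap"],3),round(t["grasp_force"],1),round(t["time"],1)); return t
claw.grip(.6)
c=monitor.sense()["tool_pos"]; ctrl.move_straight([*c[:2],.17],max_speed=.3)
ctrl.movep([*e,.14],q); ctrl.move_straight([*e,.095],max_speed=.12); ctrl.hold(.2); t=s("above"); e2=e+(e-t["tool_pos"][:2])
print("hit",ctrl.move_straight([*e2,.0755],max_speed=.06,until_force=8)); s("down")
claw.grip(0); ctrl.hold(.1); g=s("grip"); np.save("gz",g["tool_pos"][2])
ctrl.move_straight([*g["tool_pos"][:2],.16],max_speed=.15); s("lift")
h=np.array([.51092,.05897]); ctrl.movep([*h,.145],q); ctrl.hold(.3); t=s("over hole")
for n in("side","scene"):
    p=imaging.camera(n); save(p,n+"5.png")
    for r in outline_of("pin",p)[:1]:
        c=cloud(p,r["mask"]); print(n,r["score"],np.percentile(c,[2,50,98],axis=0).round(4).tolist())
m=np.hstack([cv2.imread("pics/scene5.png")[140:300,350:510],cv2.imread("pics/side5.png")[120:280,160:320]])
cv2.imwrite("pics/m7.png",cv2.resize(m,(800,400),interpolation=cv2.INTER_CUBIC))
E
python3 r.py
```

```text
above [ 0.6454 -0.1683  0.0962] [-0.6  0.7 -0.4] 0.601 0.0 36.7
hit False
down [ 0.6441 -0.1681  0.0748] [-0.1 -0.1  0.3] 0.602 0.0 37.2
grip [ 0.6447 -0.1682  0.0761] [0.  0.5 3.1] 0.179 58.9 37.7
lift [ 0.644  -0.168   0.1588] [-0.  -0.3 -1.9] 0.18 58.7 38.4
over hole [0.5113 0.0583 0.1448] [-0.2  0.7 -0.3] 0.179 58.7 39.7
side 0.76 [[0.4992, 0.0447, 0.0664], [0.5104, 0.0544, 0.1176], [0.5338, 0.0941, 0.124]]
scene 0.64 [[0.5111, 0.0461, 0.088], [0.521, 0.0577, 0.1199], [0.5279, 0.0701, 0.1436]]
```

View pics/m7.png

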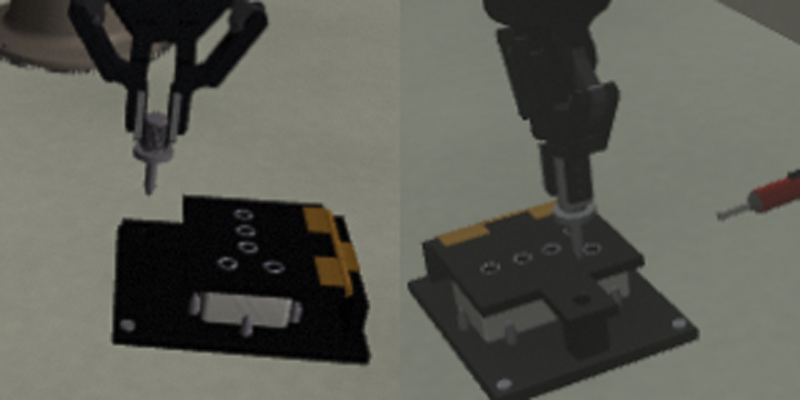

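Pin hangs upright over the tongue hole. Insert with a force-guarded search.

```bash
cat > t.py <<'E'
from h import *
h=np.array([.51092,.05897]); gz=float(np.load("gz")); home=gz+.004
def s(m):
    t=monitor.sense(); print(m,t["tool_pos"].round(4),t["ft_force"].round(1),round(t["finger_gap"],3),round(t["time"],1)); return t
mean=lambda: np.mean([monitor.sense()["tool_pos"] for _ in range(5)],0)
ctrl.move_straight([*h,home+.036],max_speed=.08); ctrl.hold(.2); s("pre")
offs=[(0,0)]+[(r*np.cos(k),r*np.sin(k)) for r in (.0008,.0016,.0024) for k in np.arange(0,6.28,6.28/6)]
for dx,dy in offs:
    t=h+[dx,dy]; 
    hit=ctrl.move_straight([*t,home+.001],max_speed=.04,until_force=7); r=s((round(dx*1e3,1),round(dy*1e3,1),hit))
    if r["tool_pos"][2]<home+.02 or not hit: break
    if r["time"]>58: break
    ctrl.move_straight([*t,home+.036],max_speed=.08)
E
python3 t.py
```

```text
Traceback (most recent call last):
  File "t.py", line 2, in <module>
    h=np.array([.51092,.05897]); gz=float(np.load("gz")); home=gz+.004
                                          ~~~~~~~^^^^^^
FileNotFoundError: [Errno 2] No such file or directory: 'gz'
```

```bash
sed -i 's/np.load("gz")/np.load("gz.npy")/' t.py; python3 t.py
```

```text
pre [0.5113 0.059  0.1166] [-0.5  0.2 -1.3] 0.184 40.6
(0.0, 0.0, False) [0.5109 0.059  0.0812] [-0.1  1.5 -0.2] 0.182 41.7
```

Straight in. Now press home.

```bash
cat > w.py <<'E'
from h import *
def s(m):
    t=monitor.sense(); print(m,t["tool_pos"].round(4),t["ft_force"].round(1),round(t["finger_gap"],3),round(t["grasp_force"],1),round(t["time"],1)); return t
p=monitor.sense()["tool_pos"]
print(ctrl.move_straight([.51092,.05897,.070],max_speed=.02,until_force=25)); s("press")
for _ in range(3): ctrl.hold(.3); s("hold")
E
python3 w.py
```

```text
True
press [0.511  0.0591 0.0799] [-1.9 -0.7  8. ] 0.182 59.6 42.0
hold [0.511  0.0591 0.0799] [-2.2  1.2  7.4] 0.183 59.6 42.3
hold [0.511  0.0591 0.0799] [-1.8  0.2  6.9] 0.18 59.6 42.6
hold [0.511  0.0591 0.0799] [-2.1 -0.4  7.4] 0.177 59.6 42.9
```

```bash
cat > w2.py <<'E'
from h import *
for z in np.arange(.0794,.074,-.0005):
    ctrl.move_straight([.51092,.05897,z],max_speed=.01); ctrl.hold(.25)
    f=np.mean([monitor.sense()["ft_force"] for _ in range(6)],0); t=monitor.sense(); print(round(z,4),f.round(1),t["tool_pos"].round(4),round(t["time"],1))
    if f[2]>17: break
ctrl.hold(.5); t=monitor.sense(); print(t["ft_force"],t["tool_pos"],t["finger_gap"])
p=imaging.camera("side"); save(p,"side6.png"); q=imaging.camera("scene")
for n,p in(("side",p),("scene",q)):
    for r in outline_of("pin",p)[:1]:
        c=cloud(p,r["mask"]); print(n,r["score"],np.percentile(c,[2,50,98],axis=0).round(4).tolist())
save(q,"scene6.png")
m=np.hstack([cv2.imread("pics/scene6.png")[140:300,350:510],cv2.imread("pics/side6.png")[120:280,160:320]])
cv2.imwrite("pics/m8.png",cv2.resize(m,(800,400),interpolation=cv2.INTER_CUBIC))
E
python3 w2.py
```

```text
0.0794 [-2.5  1.3  6.2] [0.5111 0.0591 0.08  ] 43.4
0.0789 [-4.3  1.4 11.2] [0.5111 0.0591 0.0799] 43.9
0.0784 [-5.1  1.5 14.7] [0.5111 0.0591 0.0798] 44.4
0.0779 [-6.3  1.1 18.6] [0.5111 0.0591 0.0798] 44.9
[-7.47771066  0.65081636 18.76462128] [0.51112025 0.05902974 0.07980454] 0.17936923790084544
side 0.67 [[0.4993, 0.0455, 0.0511], [0.5079, 0.0514, 0.0554], [0.5222, 0.065, 0.0578]]
scene 0.77 [[0.5098, 0.0474, 0.0503], [0.5216, 0.0582, 0.0622], [0.5281, 0.0699, 0.0787]]
```

View pics/m8.png

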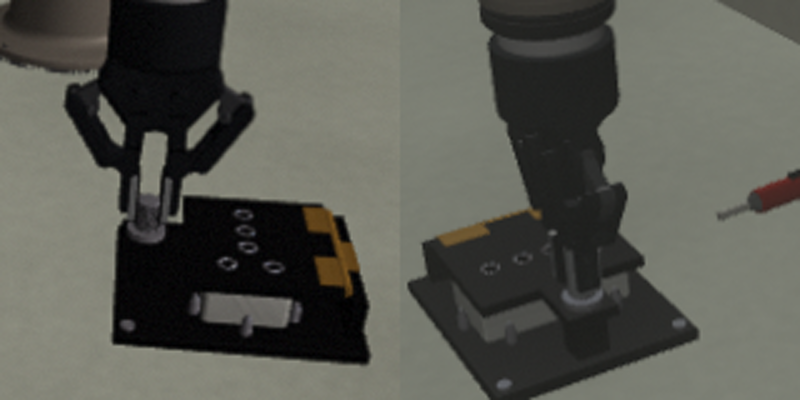

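Flange lies on the tongue (left crop (148,235), right (582,297)), plate shut, steady 18 N press. Hand in.

```bash
python3 -c "
from rig import finish_job
print(finish_job())"
```

```text
the job is handed in; nothing more can be done
None
```

I handed the job in at about 45 s on the robot clock: the enclosure is seated, the plate is shut, the pin is home, and the gripper is still holding its head and pressing down with about 18 N. The hand-in call did not report a verdict.

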